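Fit a set-screw collar on a gearbox shaft's flat and hold it

TASK

On the gearbox, first press the shaft fully home together with its brass flange, then turn the shaft until its bright flat faces the red pointer. Fetch the steel collar with the red thumbscrew, slide it over the shaft with the thumbscrew over the flat, and finish while holding it level in the gripper about half way along the flat, clear of the flange, with the flat still facing the pointer, ready for a colleague to tighten the screw. Leave everything else alone.

Things in the scene. Friction and masses are not known exactly. Their poses are not given: they have to be found in the camera images.
- gearbox: Fixed aluminium gearbox, 110 x 100 mm, top face 75 mm above the bench, on a black plate; a dark motor lies along its +x side (to 133 mm from the origin, 71 mm high). Origin on the bench below the shaft axis; z up; +x is the direction in which the red pointer lies from the shaft. Position and yaw vary.
- pointer (a point): Inner tip of the red triangle painted on the gearbox's top face, 31 mm from the shaft axis along the gearbox's +x. The flat must face it.
- seat (a joint): How far the brass flange (diameter 52, 8 mm thick), with the shaft on it, is pressed down, m: 0 = 8 mm proud of the gearbox's top face, 0.008 = fully home, underside on the gearbox. Starts at 0 to 0.002. Stiff (about 5 N down, 10 N up), stays where left, hard stop at 0.008. Push down on the top of the shaft.
- shaft (a joint): Angle of the shaft, rad, anticlockwise from above; 0 (or any whole turn) = flat faces the pointer. Starts at 0.6 to 2.2. Friction 0.06 N m; it stays where left; limits at -6.3 and 6.3.
- shaft_top (a point): Centre of the top end of the upright dark shaft, 62 mm above the brass flange (145 mm above the bench when seated). Diameter 20 mm; from 18 to 57 mm above the flange one side is a bright milled flat 6.5 mm from the axis: 16.5 mm across flat and back, 20 mm elsewhere; the last 5 mm taper to 14 mm. Axes turn with the shaft: z up, +x out of the flat.
- flat (a point): Middle of the bright flat, 38 mm above the flange's top (24 mm below the shaft's top), 6.5 mm from the axis; +x points straight out of the flat, z up.
- collar: Steel collar, 44 mm outside diameter, 23 bore, 22 high, about 160 g, flat on one of two blue pads (90 x 80, 14 high). Origin: centre of its underside; z up the bore; +x (world yaw 0 +-1 rad) to its radial thumbscrew, whose 14 mm red head ends 39 mm from the axis. The screw's 6 mm tip stands 2.7 mm into the bore at mid height: it fits the shaft only with the screw over the flat, within 20 degrees.
- collar_mid (a point): Centre of the collar's bore at mid height, 11 mm above its underside. Same axes as the collar.
- screw_head (a point): Centre of the collar's red thumbscrew head, 34 mm from the bore axis at mid height.
- spacer: Plain black ring, 44 mm outside diameter, 14 mm high, without a screw, on the other blue pad. Leave it. Origin: centre of its underside.
- screwdriver: Orange screwdriver lying on the bench; bystander. Its x axis runs along it.
- wrench: Steel wrench lying on the bench near the robot; bystander. Its x axis runs along it.
- jar: Glass jar with a white cap, 60 mm wide and 70 mm high; bystander. Origin at its base.
- carton: Cardboard box 100 x 70 x 50 mm; bystander. Origin at its base.
- meter: Yellow multimeter 150 x 75 x 35 mm; bystander. Origin at its base.
- tape: Green disc-shaped roll, diameter 70, 22 mm high; bystander. Origin at its base.
There are look-alikes about, which are no part of the job. There is more than one size of the collar; the one meant has the size given above.

How it is judged:
By the outcome, as a careful person would: the job done as asked, in the order asked, and still so for the second after the job is handed in, while the arm keeps its last pose, push and grip.
It also fails if it takes over 69 s, if anything falls off the work surface, if the arm or the gripper's body presses on something with over 40 N, if the wrist force passes 120 N, or if a joint passes its speed limit or range.

ROBOT

A 6-joint arm with a two-finger parallel gripper is mounted at the origin on the work surface. World frame = base frame: x ahead of the robot, y to its left, z up, the work surface at z = 0. Lengths are in m, angles in degrees, forces in N, time in s.
With the tool pointing down it reaches from about 0.25 to 0.725 m from the base axis. Payload 9.7 kg.
Tool frame: the origin (TCP) lies midway between the tips of the shut fingers; the grasp point (between the pads) lies bot.hold_point_z behind it (bot.hold_point_z is the distance from the TCP to the grasp point, in m); z points along the fingers, y is the line along which they close (so a half turn about z gives the same grasp; the last joint's range is limited). The gripper opens to 85 mm and grips with 20 to 120 N. Pads are 22 mm wide; open, the fingers measure 114 mm over their backs; the gripper's body (76 mm by 85 mm) begins 54 mm behind the grasp point. The pads swing forward as they close: fully open they stand 13 mm farther back than shut.
Start: joints at [75.917, 4.979, 10.078, 95.1, 0, 90], TCP at [0.134, 0.533, 0.231] pointing down, gripper open.
Joint ranges: [-179.16, 179.16], [-48.56, 103.87], [-65.8, 70.77], [-126.05, 130.52], [-82.76, 87.17], [-180, 180]. Speed limits (degrees/s): [127.2, 127.2, 147.25, 180, 180, 180].

INTERFACE

Orientations are given as [roll, pitch, yaw] about the fixed x, y, z axes, in that order (R = Rz(yaw) Ry(pitch) Rx(roll)).
In Python, from workcell import bot, camera, camera_model, ticket gives the robot as it stands.
- The arm moves only by the tool send_rows, never from a script. Its argument "targets" is text: rows parted by semicolons, each of 5 numbers parted by spaces: the shift along the tool's x, y, z in mm, then the turn about the tool's z in degrees, then the closure in counts, from 0 (fully open) to 255 (shut). A call has 1 to 20 rows; each row is the pose to reach, as a shift and turn from the pose commanded when the call began, along the tool's axes at that moment; what a row does not reach only later rows make up. A row lasts 1/8 s, in which the tool goes at most 62.5 mm and 10.7 degrees, less where a joint would pass 70% of its speed; a pose out of reach is approached as far as the arm can. A call with a gripper value outside its range is refused whole. The fingers move at their own pace and stop on an object; "newtons" is the grip in N (left out, the last holds). Time passes only in rows, so rows that repeat a pose let the fingers close. It gives the time, the measured TCP pose, the force, the opening and the grip force at its end, in the units of the state.
- bot.get_obs(): the state, without advancing time (a new reading comes with each control period).
- camera(name): name is "scene" or "side" or "wrist"; returns the picture (420x560x3 uint8, blue, green, red); there is no depth.
- camera_model(name): a dict with "K" (3x3 intrinsics, pixels), "pose" (4x4, takes a point from camera to world coordinates); the wrist camera has in their place "T_tool_cam" (4x4, takes a point from camera to tool coordinates, whose origin is the TCP and whose axes are the flange's). Camera axes: x right, y down, z forward; pixel columns grow to the right and rows downward; lengths in m; the calibration is good to about 2 mm. A picture is of the moment at which its call begins: read the wrist's pose just before it. camera_model takes no time and is no camera call.
- ticket.job_done(): hands the job in; it is judged then, once.
The state is a dict: "time": time; "q": joint angles; "qd": joint speeds; "joint_efforts": joint torques, N m; "ee_pos": TCP position; "tcp_rot": TCP orientation; "wrist_force": force on the tool from outside, world axes, zero at the start; "torque": the same for the moment, N m; "opening": finger opening in m; "grasp_force": force on a finger pad.
Only numpy, scipy, OpenCV 4.12 (cv2) and the standard library are available. Lean on these libraries where they do the work, as an engineer would, in place of code of your own. Each camera call takes 0.05 s, during which the arm holds its last target. There are 200 camera calls.

## Working session

There is one attempt and no reset: what is moved stays moved. The work goes in short steps, Python scripts to look and compute and a tool call to move; the robot and the scene stay as the last step left them, time stands still between calls to the robot, and variables do not carry over. Pictures are saved under pics/ and viewed, at most 10 in all, crops included, and the job is handed in when it is done.

Besides the shell and the picture viewer there is one more tool, called after "Emit:" as a command line: name --argument value ..., lists and objects as JSON in quotes. send_rows: Moves the arm, as the interface text tells. Its arguments: {"type":"object","properties":{"targets":{"type":"string"},"newtons":{"type":"number"}},"required":["targets"]}

```bash
mkdir -p pics; ls
cat > h.py <<'E'
import numpy as np, cv2
from workcell import bot, camera, camera_model, ticket
from scipy.spatial.transform import Rotation as R
def tool():
    o=bot.get_obs(); T=np.eye(4); T[:3,3]=o["ee_pos"]; T[:3,:3]=R.from_euler('xyz',o["tcp_rot"],degrees=True).as_matrix(); return T
def shot(n):
    m=camera_model(n); P=tool()@m["T_tool_cam"] if n=="wrist" else m["pose"]
    return camera(n),np.array(m["K"]),np.array(P)
def plane(K,P,u,v,z):
    d=P[:3,:3]@np.linalg.inv(K)@[u,v,1]; return P[:3,3]+d*(z-P[2,3])/d[2]
def proj(K,P,X):
    c=np.linalg.inv(P)@np.r_[X,1]; p=K@c[:3]; return p[:2]/p[2]
E
python3 - <<'E'
from h import *
print(bot.get_obs(), bot.hold_point_z)
for n in ("scene","side","wrist"):
    i,K,P=shot(n); cv2.imwrite(f"pics/{n}0.png",i); np.savez(f"{n}0.npz",K=K,P=P); print(n,K.round(1).tolist(),P.round(3).tolist())
E
```

```text
pics
{'time': 0.0, 'q': array([ 7.59171607e+01,  5.00837552e+00,  1.00353681e+01,  9.50979170e+01,
       -1.67834386e-04,  9.00002625e+01]), 'qd': array([-0.08936734, -0.03257476, -0.06087278,  0.04006503,  0.13450857,
        0.11514833]), 'joint_efforts': array([-5.74844016e-04, -5.20390248e+01,  4.64801788e+01,  1.65508571e-02,
       -1.26087725e-04, -2.62876756e-05]), 'ee_pos': array([0.133777  , 0.53326105, 0.23061738]), 'tcp_rot': array([-1.79929076e+02,  1.68159249e-04,  1.65916898e+02]), 'wrist_force': array([-0.02832145,  0.22532485,  0.09781048]), 'torque': array([-0.02763542,  0.06920139, -0.01135446]), 'grasp_force': 0.0, 'opening': 0.08565207133440735} 0.0187
scene [[406.5, 0.0, 276.6], [0.0, 406.5, 211.3], [0.0, 0.0, 1.0]] [[0.772, 0.435, -0.464, 1.129], [0.636, -0.545, 0.547, -0.686], [-0.015, -0.717, -0.697, 1.03], [0.0, 0.0, 0.0, 1.0]]
side [[505.6, 0.0, 284.7], [0.0, 505.6, 206.7], [0.0, 0.0, 1.0]] [[0.696, -0.412, 0.588, -0.234], [-0.718, -0.405, 0.566, -0.708], [0.005, -0.816, -0.578, 0.875], [0.0, 0.0, 0.0, 1.0]]
wrist [[357.0, 0.0, 285.8], [0.0, 357.0, 207.8], [0.0, 0.0, 1.0]] [[0.243, 0.921, 0.306, 0.054], [0.97, -0.23, -0.077, 0.553], [-0.0, 0.316, -0.949, 0.374], [0.0, 0.0, 0.0, 1.0]]
```

View pics/scene0.png

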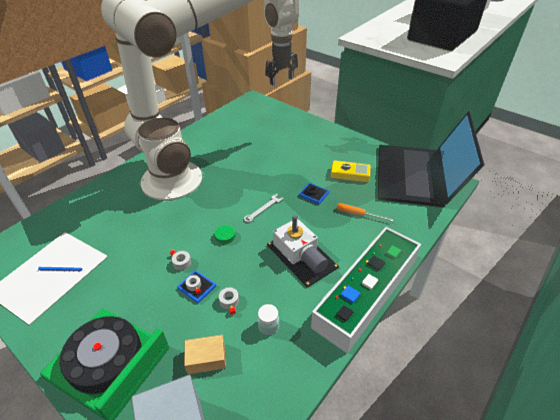

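View pics/side0.png

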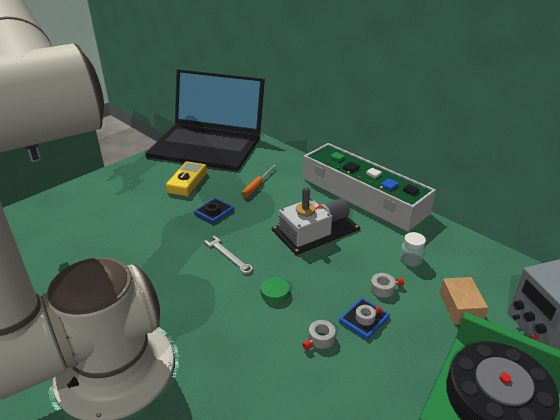

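The scene shot shows the gearbox with its shaft top at about (294,219), and its motor towards (318,262). Three red-screwed collars are visible, and the one on a blue pad is at (195,284). The spacer pad is at (314,192). In the side shot the shaft top is at about (305,191), the pad collar at (366,315) and the spacer pad at (213,209).

Run:
```python
from h import *
S=np.load("scene0.npz");D=np.load("side0.npz")
c=lambda n:(np.load(n+"0.npz")["K"],np.load(n+"0.npz")["P"])
for name,s,d,z in [("shafttop",(294,219),(305,191),.151),("collar",(194,282),(366,313),.036),("colB",(180,259),(322,330),.022),("colC",(228,296),(382,282),.022),("pad2",(314,192),(213,209),.03),("jarcap",(268,312),(414,238),.07),("carton",(205,345),(462,287),.05),("tape",(224,232),(276,284),.022),("motorend",(318,262),(347,210),.05),("wr1",(250,217),(250,268),.005),("wr2",(280,199),(209,243),.005)]:
    print(name,plane(*c("scene"),*s,z).round(3),plane(*c("side"),*d,z).round(3))
for n in("scene","side"):
    im=cv2.imread(f"pics/{n}0.png");h=cv2.cvtColor(im,cv2.COLOR_BGR2HSV)
    m=((h[...,0]<8)|(h[...,0]>172))&(h[...,1]>170)&(h[...,2]>90)
    k,l,st,ce=cv2.connectedComponentsWithStats(m.astype(np.uint8))
    for j in range(1,k):
        if st[j,4]>3: print(n,ce[j].round(1),st[j,4])
```

```text
shafttop [0.607 0.011 0.151] [0.59  0.013 0.151]
collar [ 0.467 -0.293  0.036] [ 0.454 -0.298  0.036]
colB [ 0.356 -0.255  0.022] [ 0.358 -0.253  0.022]
colC [ 0.574 -0.259  0.022] [ 0.573 -0.259  0.022]
pad2 [0.507 0.265 0.03 ] [0.474 0.258 0.03 ]
jarcap [ 0.72  -0.248  0.07 ] [ 0.717 -0.249  0.07 ]
carton [ 0.648 -0.416  0.05 ] [ 0.662 -0.416  0.05 ]
tape [ 0.383 -0.084  0.022] [ 0.389 -0.081  0.022]
motorend [ 0.717 -0.009  0.05 ] [ 0.717 -0.035  0.05 ]
wr1 [0.391 0.037 0.005] [0.396 0.019 0.005]
wr2 [0.415 0.178 0.005] [0.386 0.172 0.005]
scene [303.3 241.8] 6
scene [171.9 251.8] 15
scene [359.5 269.5] 4
scene [197.6 290.5] 23
scene [231.7 310.3] 32
scene [ 96.9 346. ] 41
side [358.5 176.5] 4
side [392.4 192.2] 5
side [318.7 206.6] 10
side [400.3 281.5] 37
side [378.  309.2] 24
side [534.5 336.5] 24
side [306.7 344.5] 61
side [505.  377.6] 85
```

Emit:
send_rows --targets "-577 -393 -30 98 255;-577 -393 -30 98 255;-577 -393 -30 98 255;-577 -393 -30 98 255;-577 -393 -30 98 255;-577 -393 -30 98 255;-577 -393 -30 98 255;-577 -393 -30 98 255;-577 -393 -30 98 255;-577 -393 -30 98 255;-577 -393 -30 98 255;-577 -393 -30 98 255;-577 -393 -30 98 255;-577 -393 -30 98 255;-577 -393 -30 98 255;-577 -393 -30 98 255" --newtons 60

```text
time: 2.15
ee_pos: [0.5975, 0.0127, 0.2618]
tcp_rot: [180.0, -0.0, 68.0]
wrist_force: [-0.7, 0.7, -0.1]
opening: 0.0001
grasp_force: 0.0
```

```bash
cat >> h.py <<'E'
def delta(x,y,z,yaw):
    T=tool(); d=T[:3,:3].T@(np.array([x,y,z])-T[:3,3])*1000
    cur=np.degrees(np.arctan2(T[1,0],T[0,0])); print("dx dy dz turn",d.round(1),round(-((yaw-cur+180)%360-180),1))
E
python3 - <<'E'
from h import *
o=bot.get_obs();print(o["time"],o["ee_pos"],o["tcp_rot"],o["q"].round(1))
i,K,P=shot("wrist"); cv2.imwrite("pics/w1.png",i); np.savez("w1.npz",K=K,P=P); print(proj(K,P,[.598,.012,.152]))
E
```

```text
2.15 [0.5974709  0.01270061 0.26175225] [ 1.79966557e+02 -1.45519082e-02  6.79871961e+01] [  1.2  12.6  22.1  99.4   0.  113.2]
[288.01663968 204.81040465]
```

View pics/w1.png

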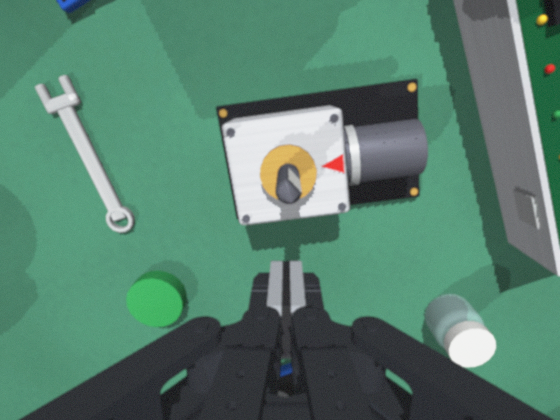

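The wrist shot shows the flange centred near (287,173) and the shaft top near (289,192). The red pointer's tip is near (320,166), with the motor to the right. The bright flat seems to face up and to the right.

Run:
```python
from h import *
i=cv2.imread("pics/w1.png"); f=np.load("w1.npz");K,P=f["K"],f["P"]
cv2.imwrite("pics/w1c.png",cv2.resize(i[135:225,240:360],None,fx=6,fy=6,interpolation=cv2.INTER_CUBIC))
h=cv2.cvtColor(i,cv2.COLOR_BGR2HSV)
m=((h[...,0]>10)&(h[...,0]<30)&(h[...,1]>120)).astype(np.uint8); m[:,:240]=0;m[:,330:]=0;m[:130]=0;m[230:]=0
c=max(cv2.findContours(m,0,2)[0],key=cv2.contourArea)
p=np.array([plane(K,P,*q[0],.0905) for q in cv2.convexHull(c)])[:,:2]
print("flange",cv2.minEnclosingCircle((p*1000).astype(np.float32)))
m=(((h[...,0]<8)|(h[...,0]>172))&(h[...,1]>150)).astype(np.uint8);m[:,380:]=0
c=max(cv2.findContours(m,0,2)[0],key=cv2.contourArea)
a,t=cv2.minEnclosingTriangle(c); print("tri",[plane(K,P,*q[0],.075).round(4)[:2].tolist() for q in t], t.reshape(-1,2))
```

```text
flange ((601.9007568359375, 21.192699432373047), 25.212360382080078)
tri [[0.6345, 0.0122], [0.6489, 0.001], [0.6538, 0.0151]] [[323.5     165.57143]
 [342.      170.85715]
 [342.      155.     ]]
```

View pics/w1c.png

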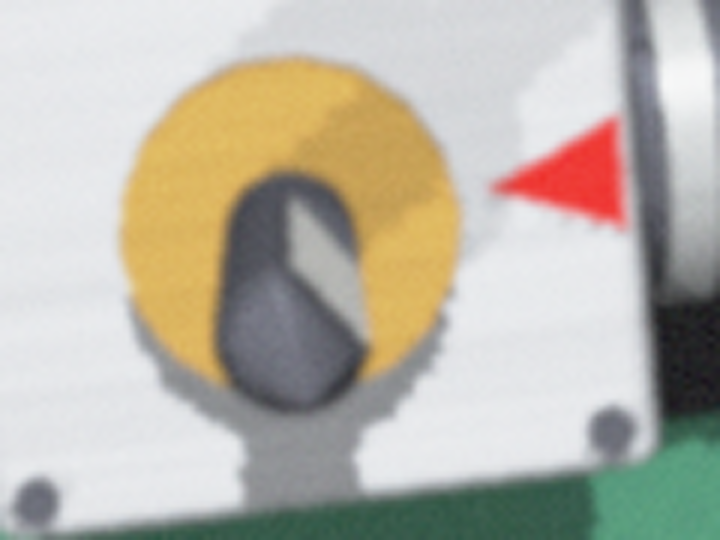

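The enlarged crop shows the flat's upper edge from (288,262) to (368,345) and its lower edge from (290,195) to (358,262). The shaft top is near (292,345).

Run:
```python
from h import *
i=cv2.imread("pics/w1.png"); f=np.load("w1.npz");K,P=f["K"],f["P"]
q=lambda u,v,z:plane(K,P,240+u/6-.4,135+v/6-.4,z)
for a,b,z in [((288,262),(368,345),.1475),((290,195),(358,262),.1085)]:
    A,B=q(*a,z),q(*b,z);d=B-A;print(A.round(4),B.round(4),np.linalg.norm(d).round(4),"line dir",np.degrees(np.arctan2(d[1],d[0])).round(1),"mid",((A+B)/2).round(4))
print("top",q(292,340,.152).round(4))
# box edges: dark screws
for s in [(37,503,.075),(612,430,.075)]: print(q(*s).round(4))
tip=plane(K,P,323.5-1.5,165.6,.075);print("tip",tip)
for c in [(.6019,.0212)]: print("yaw",np.degrees(np.arctan2(tip[1]-c[1],tip[0]-c[0])),np.hypot(tip[1]-c[1],tip[0]-c[0]))
```

```text
[0.6049 0.0299 0.1475] [0.6102 0.0163 0.1475] 0.0146 line dir -68.7 mid [0.6075 0.0231 0.1475]
[0.6055 0.0299 0.1085] [0.6108 0.0174 0.1085] 0.0136 line dir -66.9 mid [0.6081 0.0236 0.1085]
top [0.6021 0.0216 0.152 ]
[ 0.5456 -0.0086  0.075 ]
[ 0.637 -0.032  0.075]
tip [0.633173   0.01272289 0.075     ]
yaw -15.166588220573928 0.032401573524711375
```

Emit:
send_rows --targets "10 1 50 -11 255;10 1 90 -22 255;10 1 104 -33 255;10 1 104 -44 255;10 1 104 -44 255;10 1 108 -44 255;10 1 112 -44 255;10 1 115 -44 255;10 1 117 -44 255;10 1 117 -44 255"

```text
time: 3.45
ee_pos: [0.6028, 0.0208, 0.145]
tcp_rot: [179.9, 0.0, 111.9]
wrist_force: [1.3, 0.9, 7.8]
opening: 0.0001
grasp_force: 3.3
```

Emit:
send_rows --targets "0 0 1 0 255;0 0 2 0 255;0 0 3 0 255;0 0 3 0 255;0 0 3 0 255"

```text
time: 4.08
ee_pos: [0.6032, 0.0209, 0.1448]
tcp_rot: [179.8, 0.1, 111.9]
wrist_force: [-4.6, 0.1, 23.4]
opening: -0.0
grasp_force: 11.3
```

Emit:
send_rows --targets "1 -1 -15 0 255;1 -1 -25 0 100;1 -1 -25 0 100;1 -1 -25 0 100;1 -1 -25 0 100;1 -1 -25 0 100;1 -1 -25 0 100;1 -1 -25 0 100;1 -1 -25 0 100"

```text
time: 5.2
ee_pos: [0.6012, 0.0213, 0.1663]
tcp_rot: [180.0, 0.0, 111.9]
wrist_force: [-0.6, 0.1, -0.1]
opening: 0.0517
grasp_force: 0.0
```

Emit:
send_rows --targets "0 0 30 0 100;0 0 55 0 100;0 0 63 0 100;0 0 63 0 100;0 0 63 0 255;0 0 63 0 255;0 0 63 0 255;0 0 63 0 255;0 0 63 0 255;0 0 63 0 255;0 0 63 0 255" --newtons 40

```text
time: 6.58
ee_pos: [0.6008, 0.021, 0.1045]
tcp_rot: [-180.0, 0.0, 111.9]
wrist_force: [-6.0, -1.1, 6.7]
opening: 0.0157
grasp_force: 39.3
```

Emit:
send_rows --targets "0 0 0 8 255;0 0 0 16 255;0 0 0 24 255;0 0 0 31 255;0 0 0 35 255;0 0 0 36.6 255;0 0 0 36.6 255;0 0 0 36.6 255"

```text
time: 7.58
ee_pos: [0.6015, 0.0219, 0.1045]
tcp_rot: [179.9, -0.1, 75.4]
wrist_force: [-3.1, 3.1, 5.7]
opening: 0.0157
grasp_force: 39.4
```

Run:
```python
from h import *
i,K,P=shot("wrist"); np.savez("w2.npz",K=K,P=P); cv2.imwrite("pics/w2.png",i)
```

Emit:
send_rows --targets "0 0 0 0 90;0 0 0 0 90;0 0 0 0 90;0 0 0 0 90;0 0 -30 0 60;0 0 -80 0 0;0 0 -140 10 0;0 0 -158 20 0;0 0 -158 30 0;0 0 -158 40 0;0 0 -158 50 0;0 0 -158 60 0;0 0 -158 70 0;0 0 -158 80 0;0 0 -158 90 0;0 0 -158 90 0;0 0 -158 90 0"

```text
time: 9.75
ee_pos: [0.5888, -0.0681, 0.2613]
tcp_rot: [-177.0, 0.2, -8.0]
wrist_force: [-0.1, 0.5, -0.1]
opening: 0.0853
grasp_force: 0.0
```

Run:
```python
from h import *
print(bot.get_obs()["ee_pos"],bot.get_obs()["tcp_rot"])
i,K,P=shot("wrist"); np.savez("w3.npz",K=K,P=P); cv2.imwrite("pics/w3.png",i)
u=proj(K,P,[.602,.0214,.115]).round().astype(int);print(u)
x,y=u[0]-60,u[1]-45
cv2.imwrite("pics/w3c.png",cv2.resize(i[y:y+90,x:x+120],None,fx=6,fy=6,interpolation=cv2.INTER_CUBIC));print(x,y)
```

```text
[ 0.58881283 -0.06806903  0.26134755] [-1.76985090e+02  1.69947983e-01 -7.98722705e+00]
[189 187]
129 142
```

View pics/w3c.png

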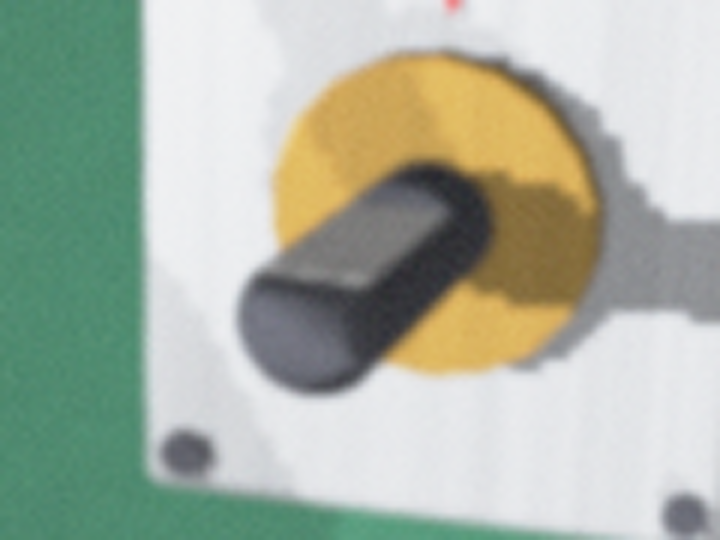

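The crop shows the shaft with its flat now facing up towards the pointer, whose red tip is at (452,0). The flat's top edge runs from about (268,277) to (362,287). The tool has drifted from the commanded spot, so I'm checking the joints.

Run:
```python
from h import *
o=bot.get_obs();print(o["q"].round(1),o["qd"].round(1),o["ee_pos"],o["tcp_rot"])
f=np.load("w3.npz");K,P=f["K"],f["P"];i=cv2.imread("pics/w3.png")
q=lambda u,v,z:plane(K,P,129+u/6-.4,142+v/6-.4,z)
A,B=q(268,277,.140),q(362,287,.140);d=B-A;print(A,B,np.linalg.norm(d),np.degrees(np.arctan2(d[1],d[0])),(A+B)/2)
for s in [(187,453),(685,515)]: print(q(*s,.075).round(4))
h=cv2.cvtColor(i,cv2.COLOR_BGR2HSV)
m=((h[...,0]>10)&(h[...,0]<30)&(h[...,1]>120)).astype(np.uint8); m[:,:150]=0;m[:,250:]=0;m[:140]=0;m[215:]=0
c=max(cv2.findContours(m,0,2)[0],key=cv2.contourArea)
p=np.array([plane(K,P,*q[0],.083) for q in cv2.convexHull(c)])[:,:2]
print("flange",cv2.minEnclosingCircle((p*1000).astype(np.float32)))
m=(((h[...,0]<8)|(h[...,0]>172))&(h[...,1]>150)).astype(np.uint8);m[220:]=0
c=max(cv2.findContours(m,0,2)[0],key=cv2.contourArea)
a,t=cv2.minEnclosingTriangle(c); print("tri",[plane(K,P,*q[0],.075).round(4)[:2].tolist() for q in t], t.reshape(-1,2))
```

```text
[ -8.   12.   21.3  99.5   3.  179.9] [ 1.3  0.2  0.3  0.   0.6 -0.1] [ 0.58873177 -0.06824569  0.26142453] [-1.77018429e+02  1.64974034e-01 -7.98916778e+00]
[0.60863667 0.02459068 0.14      ] [0.60577845 0.01256928 0.14      ] 0.012356515335314025 -103.3743627469247 [0.60720756 0.01857998 0.14      ]
[0.5662 0.0729 0.075 ]
[ 0.5454 -0.0084  0.075 ]
flange ((602.36865234375, 19.29502296447754), 25.124427795410156)
tri [[0.6258, -0.2676], [0.6303, -0.235], [0.6085, -0.2564]] [[521.      108.     ]
 [481.66666 108.     ]
 [506.33334 130.     ]]
```

Run:
```python
from h import *
c=lambda n:(np.load(n+"0.npz")["K"],np.load(n+"0.npz")["P"])
print(plane(*c("scene"),197.6,290.5,.027),plane(*c("side"),378,309.2,.027))
delta(.455,-.29,.26,90)
```

```text
[ 0.49261152 -0.30401296  0.027     ] [ 0.48915866 -0.3065921   0.027     ]
dx dy dz turn [-101.6  238.   -10.7] -98.0
```

Emit:
send_rows --targets "-102 238 0 -98 0;-102 238 0 -98 0;-102 238 0 -98 0;-102 238 0 -98 0;-102 238 0 -98 0;-102 238 0 -98 0;-102 238 0 -98 0;-102 238 0 -98 0;-102 238 0 -98 0;-102 238 0 -98 0;-102 238 0 -98 0"

```text
time: 11.18
ee_pos: [0.4556, -0.288, 0.2491]
tcp_rot: [179.7, -3.0, 90.1]
wrist_force: [-0.4, -0.5, 0.2]
opening: 0.0855
grasp_force: 0.0
```

Run:
```python
from h import *
print(bot.get_obs()["q"].round(1))
delta(.455,-.29,.25,162)
```

```text
[-33.7   5.4  12.5  98.5   2.7  56.1]
dx dy dz turn [-2.  -0.6 -1. ] -71.9
```

Emit:
send_rows --targets "50 0 -40 -10 0;100 0 -40 -20 0;150 0 -40 -30 0;200 0 -40 -40 0;250 0 -40 -50 0;288 -6 -40 -60 0;288 -6 -40 -70 0;288 -6 -40 -80 0;288 -6 -40 -90 0;288 -6 -40 -100 0;288 -6 -40 -110 0;288 -6 -40 -120 0;288 -6 -40 -130 0;288 -6 -40 -140 0;288 -6 -40 -150 0;288 -6 -40 -160 0;288 -6 -40 -160 0"

```text
time: 13.3
ee_pos: [0.4486, -0.0029, 0.3043]
tcp_rot: [179.2, 2.9, -110.1]
wrist_force: [0.1, -0.0, 0.3]
opening: 0.0856
grasp_force: 0.0
```

Run:
```python
from h import *
print(bot.get_obs()["q"].round(1), tool()[:3,2].round(3))
```

```text
[ -2.3  -6.7   6.8 103.3   3.  -72.2] [ 0.004  0.053 -0.999]
```

Emit:
send_rows --targets "0 0 0 -10 0;0 0 0 -20 0;0 0 0 -30 0;0 0 0 -40 0;0 0 0 -50 0;0 0 0 -60 0;0 0 0 -70 0;0 0 0 -80 0;0 0 0 -90 0;0 0 0 -100 0;0 0 0 -107 0;0 0 0 -112 0;0 0 0 -117 0;0 0 0 -117 0;0 0 0 -117 0"

```text
time: 15.18
ee_pos: [0.4456, 0.0382, 0.3042]
tcp_rot: [-178.8, -0.6, 3.9]
wrist_force: [0.2, 0.2, -0.2]
opening: 0.0854
grasp_force: 0.0
```

Run:
```python
from h import *
print(bot.get_obs()["q"].round(1), tool()[:3,2].round(3))
```

```text
[   4.1   -7.2    6.3  103.     1.2 -179.8] [ 0.008  0.022 -1.   ]
```

Emit:
send_rows --targets "0 0 0 -3 0;0 0 0 -6 0;0 0 0 -6 0;0 0 0 -6 0"

```text
time: 15.68
ee_pos: [0.4418, 0.0644, 0.3042]
tcp_rot: [-180.0, -0.7, 8.2]
wrist_force: [-0.6, 0.2, -0.0]
opening: 0.0851
grasp_force: 0.0
```

Run:
```python
from h import *
print(bot.get_obs()["q"].round(1), tool()[:3,2].round(4))
```

```text
[   8.3   -7.4    6.1  102.9    0.  -179.9] [ 0.0117  0.0025 -0.9999]
```

Emit:
send_rows --targets "-5 40 0 10 0;-10 90 0 20 0;-15 140 0 30 0;-20 190 0 40 0;-25 240 0 50 0;-30 290 10 60 0;-38 340 20 70 0;-38 352 30 80 0;-38 352 44 90 0;-38 352 44 100 0;-38 352 44 110 0;-38 352 44 120 0;-38 352 44 130 0;-38 352 44 140 0;-38 352 44 150 0;-38 352 44 160 0;-38 352 44 170 0;-38 352 44 180 0;-38 352 44 190 0;-38 352 44 200 0"

```text
time: 18.18
ee_pos: [0.4547, -0.2898, 0.2593]
tcp_rot: [179.7, 0.6, 167.8]
wrist_force: [0.4, -0.7, -0.1]
opening: 0.0853
grasp_force: 0.0
```

Emit:
send_rows --targets "0 0 0 5 0;0 0 0 5 0"

```text
time: 18.42
ee_pos: [0.4547, -0.2897, 0.2593]
tcp_rot: [179.7, 0.6, 163.2]
wrist_force: [0.0, -0.0, 0.0]
opening: 0.0852
grasp_force: 0.0
```

Run:
```python
from h import *
o=bot.get_obs();print(o["q"].round(1), tool()[:3,2].round(4),o["ee_pos"],o["tcp_rot"])
i,K,P=shot("wrist"); np.savez("w4.npz",K=K,P=P); cv2.imwrite("pics/w4.png",i)
print(proj(K,P,[.455,-.295,.03]))
```

```text
[-32.8   3.7  11.9  97.7   0.5 -15.9] [ 0.0115  0.0026 -0.9999] [ 0.45467297 -0.28974334  0.25932748] [179.66520136   0.5850291  163.18200549]
[279.57636597 170.11931277]
```

View pics/w4.png

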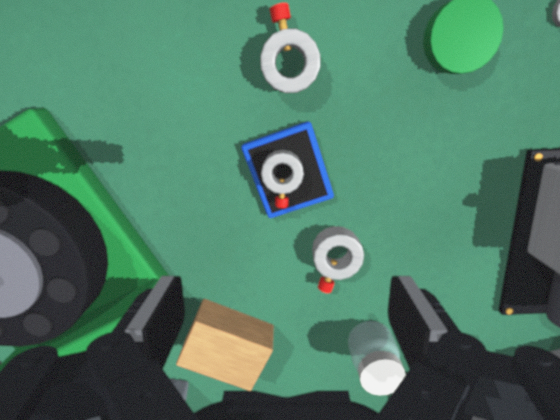

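The shot shows the pad collar centred near (282,173), with its red screw head at (282,203) and the bore clear. The two larger collars, at (290,60) and (338,253), are clear of where the fingers will go.

```bash
cat > col.py <<'E'
from h import *
import sys
n=sys.argv[1]; i=cv2.imread(f"pics/{n}.png"); f=np.load(f"{n}.npz");K,P=f["K"],f["P"]
u=proj(K,P,[.457,-.296,.03]).astype(int); w=np.zeros(i.shape[:2],np.uint8); cv2.circle(w,tuple(int(a) for a in u),40,1,-1)
h=cv2.cvtColor(i,cv2.COLOR_BGR2HSV)
m=((h[...,1]<50)&(h[...,2]>130)).astype(np.uint8)*w
c=max(cv2.findContours(m,0,2)[0],key=cv2.contourArea)
p=np.array([plane(K,P,*q[0],.036) for q in cv2.convexHull(c)])[:,:2]
(cx,cy),r=cv2.minEnclosingCircle((p*1000).astype(np.float32)); print("top",cx,cy,r)
m=(((h[...,0]<8)|(h[...,0]>172))&(h[...,1]>150)).astype(np.uint8)*w
M=cv2.moments(m,True); s=plane(K,P,M["m10"]/M["m00"],M["m01"]/M["m00"],.027)*1000
print("screw",s,np.hypot(s[0]-cx,s[1]-cy),"yaw",np.degrees(np.arctan2(s[1]-cy,s[0]-cx)))
E
python3 col.py w4
```

```text
top 457.2276611328125 -292.7525634765625 22.3258056640625
screw [ 490.62636543 -303.96829307   27.        ] 35.231605680143346 yaw -18.562736749750634
```

Run:
```python
from h import *
delta(.4572,-.2928,.015,161.4)
```

```text
dx dy dz turn [ -0.8  -3.7 244.3] 1.9
```

Emit:
send_rows --targets "-1 -4 50 2 0;-1 -4 100 2 0;-1 -4 140 2 0;-1 -4 140 2 0;-1 -4 140 2 0"

```text
time: 19.1
ee_pos: [0.4568, -0.2937, 0.1213]
tcp_rot: [179.7, 0.7, 161.2]
wrist_force: [0.3, -0.5, 0.7]
opening: 0.0854
grasp_force: 0.0
```

```bash
python3 - <<'E'
from h import *
i,K,P=shot("wrist"); np.savez("w5.npz",K=K,P=P); cv2.imwrite("pics/w5.png",i)
E
sed -i 's/,40,1,-1/,60,1,-1/' col.py; python3 col.py w5; python3 -c "
from h import *
delta(.4572,-.2928,.015,161.4)"
```

```text
top 456.391845703125 -292.4212341308594 23.194875717163086
screw [ 490.2163201  -304.19370109   27.        ] 35.814606606908576 yaw -19.190238318323296
dx dy dz turn [  1.6   0.4 106.7] -0.2
```

Emit:
send_rows --targets "2 0 50 0 0;2 0 85 0 0;2 0 100 0 0;2 0 106 0 0;2 0 106 0 0;2 0 106 0 100;2 0 106 0 255;2 0 106 0 255;2 0 106 0 255;2 0 106 0 255;2 0 106 0 255" --newtons 40

```text
time: 20.52
ee_pos: [0.4559, -0.2926, 0.0144]
tcp_rot: [179.7, 0.7, 161.2]
wrist_force: [-1.1, 0.9, 5.5]
opening: 0.0431
grasp_force: 40.3
```

Emit:
send_rows --targets "0 0 -10 0 255;0 0 -40 0 255;0 0 -90 0 255;0 0 -140 0 255;0 0 -190 0 255;0 0 -190 0 255;0 0 -190 0 255"

```text
time: 21.4
ee_pos: [0.4533, -0.2927, 0.2028]
tcp_rot: [179.6, 0.5, 161.2]
wrist_force: [-0.3, 0.1, -2.2]
opening: 0.0429
grasp_force: 41.1
```

Run:
```python
from h import *
delta(.602,.021,.2,165.4)
i,K,P=shot("wrist"); np.savez("w6.npz",K=K,P=P); cv2.imwrite("pics/w6.png",i)
T=tool();print(proj(K,P,T[:3,3]+[0,0,.011]))
```

```text
dx dy dz turn [-39.6 344.9   5.4] -4.2
[286.01460911 292.09569279]
```

View pics/w6.png

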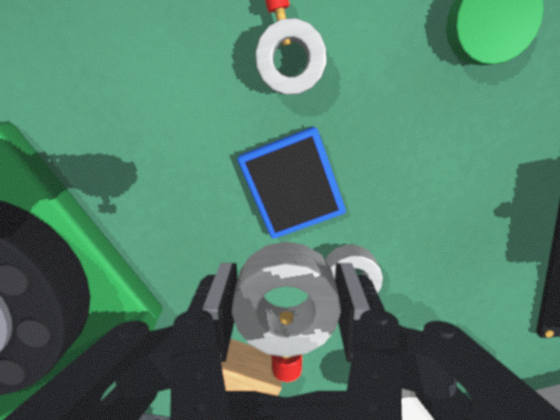

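The held collar fills (234–340, 243–355), with the bore near (286,305). The red screw head at (286,365) lies straight along tool −x, so the collar is square in the grip.

Run:
```python
from h import *
f=np.load("w6.npz");K,P=f["K"],f["P"];i=cv2.imread("pics/w6.png");T=tool()
hsv=cv2.cvtColor(i,cv2.COLOR_BGR2HSV)
col=hsv[335:375,286]; print([tuple(c) for c in col[::2]])
Ti=np.linalg.inv(T)
for uv in [(286,354),(286,331),(286,243),(234,305),(340,305)]:
    X=plane(K,P,*uv,T[2,3]+.0215); print(uv,(Ti@np.r_[X,1])[:3].round(4)*1000)
h=hsv
m=(((h[...,0]<8)|(h[...,0]>172))&(h[...,1]>150)).astype(np.uint8);m[:340]=0;m[:,:240]=0;m[:,330:]=0
M=cv2.moments(m,True);X=plane(K,P,M["m10"]/M["m00"],M["m01"]/M["m00"],T[2,3]+.013);print("screw",(Ti@np.r_[X,1])[:3].round(4)*1000)
```

```text
[(np.uint8(110), np.uint8(7), np.uint8(109)), (np.uint8(90), np.uint8(6), np.uint8(158)), (np.uint8(98), np.uint8(5), np.uint8(198)), (np.uint8(90), np.uint8(4), np.uint8(199)), (np.uint8(113), np.uint8(5), np.uint8(198)), (np.uint8(105), np.uint8(5), np.uint8(201)), (np.uint8(100), np.uint8(4), np.uint8(201)), (np.uint8(94), np.uint8(9), np.uint8(202)), (np.uint8(105), np.uint8(5), np.uint8(199)), (np.uint8(100), np.uint8(8), np.uint8(196)), (np.uint8(18), np.uint8(13), np.uint8(192)), (np.uint8(16), np.uint8(106), np.uint8(181)), (np.uint8(5), np.uint8(183), np.uint8(139)), (np.uint8(1), np.uint8(186), np.uint8(129)), (np.uint8(1), np.uint8(197), np.uint8(144)), (np.uint8(0), np.uint8(194), np.uint8(218)), (np.uint8(1), np.uint8(200), np.uint8(224)), (np.uint8(0), np.uint8(199), np.uint8(226)), (np.uint8(0), np.uint8(198), np.uint8(224)), (np.uint8(1), np.uint8(195), np.uint8(228))]
(286, 354) [-23.4   0.1 -21.3]
(286, 331) [-11.8   0.1 -21.4]
(286, 243) [ 27.5   0.  -21.7]
(234, 305) [  0.6 -20.5 -21.6]
(340, 305) [  0.5  21.5 -21.4]
screw [-38.5   0.3 -12.7]
```

Emit:
send_rows --targets "-5 40 0 0 255;-10 90 0 -1 255;-16 140 0 -2 255;-22 190 0 -3 255;-28 240 0 -4 255;-34 290 0 -4.2 255;-38 330 0 -4.2 255;-38.6 345 0 -4.2 255;-38.6 345 0 -4.2 255;-38.6 345 0 -4.2 255;-38.6 345 0 -4.2 255"

```text
time: 22.82
ee_pos: [0.6009, 0.0201, 0.206]
tcp_rot: [179.7, 0.6, 165.3]
wrist_force: [0.7, 0.0, -1.7]
opening: 0.0431
grasp_force: 41.2
```

Run:
```python
from h import *
delta(.601,.0213,.16,165.4)
i,K,P=shot("wrist"); np.savez("w7.npz",K=K,P=P); cv2.imwrite("pics/w7.png",i)
T=tool(); print(proj(K,P,[.602,.021,.145]))
i,K,P=shot("side"); np.savez("s7.npz",K=K,P=P); cv2.imwrite("pics/s7.png",i)
cv2.imwrite("pics/w7c.png",np.hstack([cv2.resize(cv2.imread("pics/w7.png")[200:400,200:370],None,fx=2.3,fy=2.3),cv2.resize(i[110:260,245:375],None,fx=3.0666,fy=3.0666)])[:460,:800])
```

```text
dx dy dz turn [ 0.7  0.9 46. ] -0.1
[286.83993749 230.05710636]
```

View pics/w7c.png

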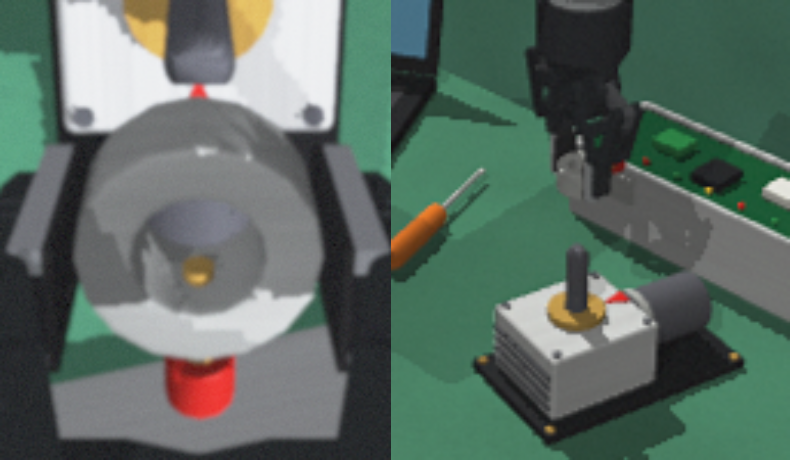

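The left half shows the shaft end centred at crop x≈200, in line with the collar's bore at x≈198, the screw at x≈200 and the pointer tip at x≈199. The right half shows the collar level above the seated shaft, so I'm lowering it in small steps.

Emit:
send_rows --targets "0.5 0.5 30 0 255;0.7 0.5 50 0 255;0.7 0.5 58 0 255;0.7 0.5 62 0 255;0.7 0.5 66 0 255;0.7 0.5 66 0 255"

```text
time: 23.68
ee_pos: [0.6014, 0.0221, 0.1401]
tcp_rot: [179.7, 0.6, 165.4]
wrist_force: [-0.2, -0.2, -2.8]
opening: 0.0429
grasp_force: 41.2
```

Emit:
send_rows --targets "0 -0.5 2 0 255;0 -0.5 4 0 255;0 -0.5 6 0 255;0 -0.5 8 0 255;0 -0.5 10 0 255;0 -0.5 10 0 255"

```text
time: 24.42
ee_pos: [0.6013, 0.0217, 0.1296]
tcp_rot: [179.7, 0.6, 165.4]
wrist_force: [-1.7, -1.5, -3.0]
opening: 0.0431
grasp_force: 41.2
```

Emit:
send_rows --targets "0 0 2 0 255;0 0 4 0 255;0 0 6 0 255;0 0 8 0 255;0 0 10 0 255;0 0 10 0 255"

```text
time: 25.18
ee_pos: [0.6014, 0.0217, 0.1195]
tcp_rot: [179.7, 0.6, 165.4]
wrist_force: [-3.1, -2.0, -3.2]
opening: 0.0429
grasp_force: 41.2
```

Emit:
send_rows --targets "0.5 -0.5 0 0 255;0.5 -0.5 2 0 255;0.5 -0.5 4 0 255;0.5 -0.5 6 0 255;0.5 -0.5 8 0 255;0.5 -0.5 9.5 0 255;0.5 -0.5 9.5 0 255"

```text
time: 26.05
ee_pos: [0.601, 0.0214, 0.1102]
tcp_rot: [179.7, 0.6, 165.4]
wrist_force: [0.5, -0.0, -1.9]
opening: 0.043
grasp_force: 41.3
```

Run:
```python
from h import *
o=bot.get_obs();print(o["wrist_force"].round(1),o["torque"].round(2),tool()[:3,2].round(4))
a,K,P=shot("wrist"); cv2.imwrite("pics/w8.png",a)
b,K,P=shot("side"); c,K,P=shot("scene")
u=lambda n,X:proj(camera_model(n)["K"],np.array(camera_model(n)["pose"]),X).astype(int)
s=u("side",[.602,.021,.1]);t=u("scene",[.602,.021,.1])
A=cv2.resize(a[160:400,190:380],(356,450)); B=cv2.resize(b[s[1]-45:s[1]+45,s[0]-44:s[0]+44],(440,450),interpolation=cv2.INTER_CUBIC)
cv2.imwrite("pics/f1.png",np.hstack([A,B])); cv2.imwrite("pics/sc8.png",c)
```

```text
[ 0.5 -0.  -1.9] [ 0.04 -0.02  0.04] [ 0.0114  0.0026 -0.9999]
```

View pics/f1.png

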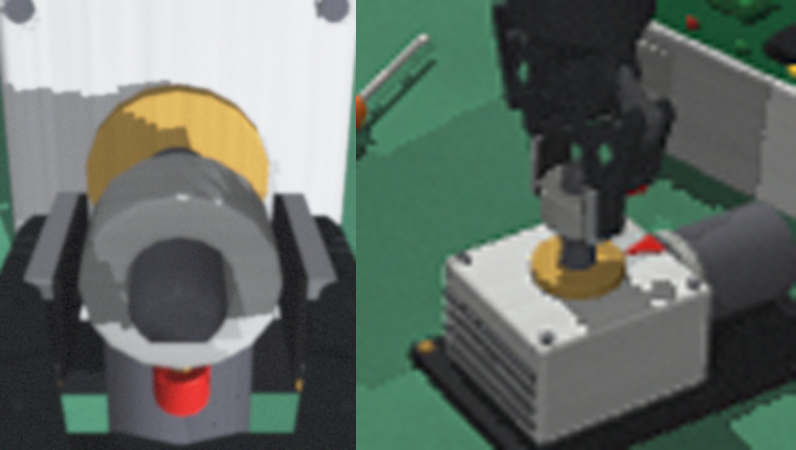

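The collar is on the shaft with its screw towards the pointer, and the flat's straight edge sits just inside the screw. It is level, clear of the flange, and the contact force is near zero, so I'm handing the job in.

```bash
python3 -c "
from workcell import ticket
print(ticket.job_done())"
```

```text
the job is handed in; nothing more can be done
None
```

I handed the job in at about 26 s: the shaft is pressed home, its flat faces the pointer to within about a degree, and the gripper holds the collar about half way along the flat, thumbscrew over it, within about 1° of level and clear of the flange.

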